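# Open the vial warmer by its push latch and seat a vial

### The arm

A 6-joint arm with a two-finger parallel gripper is mounted at the origin on the work surface; the furniture and walls round the work are solid. World frame = base frame: x ahead of the robot, y to its left, z up, the work surface at z = 0. Lengths are in m, angles in rad, forces in N, time in s.
With the tool pointing down it reaches from about 0.35 to 0.775 m from the base axis. Payload 5.5 kg.
Tool frame: the origin (TCP) lies at the very end of the fingers, on their centre line; the grasp point (between the pads) lies 19 mm behind it (env.grip_point_offset is the distance from the TCP to the grasp point, in m); z points along the fingers, y is the line along which they close (so a half turn about z gives the same grasp; the last joint's range is limited). The gripper opens to 85 mm and grips with 20 to 120 N. Pads are 22 mm wide; open, the fingers measure 114 mm over their backs; the gripper's body (76 mm by 85 mm) begins 54 mm behind the grasp point. The pads swing forward as they close: fully open they stand 13 mm farther back than shut.
Start: joints at [1.153, 0.313, 0.046, 1.304, 0, 1.431], TCP at [0.158, 0.553, 0.231] pointing down, gripper open.
Joint ranges: [-2.76, 2.76], [-0.86, 1.69], [-1.03, 1.26], [-2.2, 2.34], [-1.47, 1.5], [-3.14, 3.14]. Speed limits (rad/s): [2.57, 2.57, 3.14, 3.14, 3.14, 3.14].

### API

Orientations are given as a unit quaternion [w, x, y, z].
In Python, from workcell import sensors, imaging, workorder, env gives the robot as it stands.
- The arm moves only by the shell command python3 -m handwheel 'ROWS' [FORCE]. ROWS is JSON, a list of rows, each a list of 5 numbers: the shift along the tool's x, y, z in mm, then the turn about the tool's z in rad, then the opening, from 0 (shut) to 1 (fully open). A call has 1 to 8 rows; each row is the pose to reach, as a shift and turn from the pose commanded when the call began, along the tool's axes at that moment; what a row does not reach only later rows make up. A row lasts 1/10 s, in which the tool goes at most 50 mm and 8.59 degrees, less where a joint would pass 70% of its speed; a pose out of reach is approached as far as the arm can. A call with a gripper value outside its range is refused whole. The fingers move at their own pace and stop on an object; FORCE is the grip in N (left out, the last holds). Time passes only in rows, so rows that repeat a pose let the fingers close. It gives the time, the measured TCP pose, the force, the opening and the grip force at its end, in the units of the state.
- sensors.get_state(): the state, without advancing time (a new reading comes with each control period).
- imaging.read_camera(name): name is "side" or "top"; returns a dict with "color" (400x640x3 uint8, blue, green, red), "z_map" (400x640 float32, m along the optical axis (not along the pixel's ray), 0 where there is no reading), "fx", "fy", "cx", "cy" (pixels), "xyz" and "rotation" of the camera in the world. Camera axes: x right, y down, z forward; pixel columns grow to the right and rows downward; lengths in m; the calibration is good to about 2 mm. A picture is of the moment at which its call begins.
- workorder.hand_in(): hands the job in; it is judged then, once.
The state is a dict: "clock": time; "joint_pos": joint angles; "qvel": joint speeds; "tau": joint torques, N m; "tcp_pos": TCP position; "orientation": TCP orientation; "wrist_force": force on the tool from outside, world axes, zero at the start; "ft_torque": the same for the moment, N m; "finger_gap": finger opening in m; "grip_force": force on a finger pad.
Only numpy, scipy, OpenCV 4.12 (cv2) and the standard library are available. Lean on these libraries where they do the work, as an engineer would, in place of code of your own. Each camera call takes 0.05 s, during which the arm holds its last target. There are 200 camera calls.

### The job

Open the vial warmer by pressing its latch pad down, gently, just until the latch lets go, then get clear so that the sprung hood pops fully open by itself, untouched. Then stand the injection vial upright in the warmer's large well, gently right down on the bottom, and let go of it; leave the hood open and the other things on the bench where they are.

Things in the scene. Friction and masses are not known exactly. Their poses are not given: they have to be found in the camera images.
- warmer: vial warmer, fixed: white and aluminium housing 152 (x) x 134 (y) x 50 mm high. Origin at the centre of its underside, z up; its front (latch side) looks along its own -x, towards the robot. On its flat top: a 50 mm deep white deck with the latch pad in front, and behind it, under the hood, an aluminium block with three wells in a row along y, one large and two too small for the vial (15 mm)
- pad_top (a point): centre of the top face of the grey ribbed latch pad, 26 (x) x 34 (y) mm, standing 20 mm above the deck when up; at x = -62, y = 0, z = 70 mm in the warmer's frame. Pushed straight down it first yields lightly (1.3 to 3 N) through a free play that cannot be seen and differs each time (0.5 to 12.5 mm), then firmly; moves with the pad
- pad: the latch pad; origin on its axis at deck height, 20 mm under its top face when up. After the free play the force climbs within about 3 mm to 8 to 9 N, where the latch lets go and the hood springs up; about 1 mm farther is a hard stop. More than 16 N harms the latch
- pad_joint (a joint): how far the latch pad is pressed down (m), 0 = up, at most 0.0185; it springs back up when let go
- hood: clear hood with a grey rim over the wells, 100 (x) x 124 (y) x 42 mm high when shut; not to be touched. Origin on its hinge axis, parallel to y at the warmer's rear top edge (x = +72, z = 50 mm in the warmer's frame). Its front wall is at x = -28 mm in the warmer's frame, 34 mm behind the middle of the pad; a steel hook under it enters the latch
- hood_joint (a joint): opening angle of the hood (rad), 0 = shut and latched, 2.0 = fully open, leaning back behind the warmer. A spring drives it open in about 1 s once the latch lets go; its front edge goes up and backwards, away from the pad
- well (a point): centre of the mouth of the large well, at x = +20 mm, y = -30 mm, z = 50 mm in the warmer's frame; axes parallel to the warmer's. The well is 24 mm wide, 15 mm deep, with a small chamfer, flat bottom
- vial: injection vial with a crimped cap, 22 mm in diameter, 47 mm high (its straight body is 38 mm high), about 22 g, standing on the bench to the right of the warmer. Origin at the centre of its underside, z up
- drop_bottle: brown dropper bottle, 33 mm in diameter, 102 mm high, standing near the vial; leave alone. Origin at the centre of its underside
- reducer: grey tube reducer, 26 mm in diameter, 40 mm high, standing near the vial; leave alone. Origin at the centre of its underside
- swab_tub: clear tub of swabs, 77 mm in diameter, 80 mm high, to the left of the warmer; leave alone. Origin at the centre of its underside
- timer: bench timer, 66 x 62 x 64 mm, to the left of the warmer; leave alone. Origin at the centre of its underside

How it is judged:
On the way, in this order (a step that is already met when the one before it is completed fails the run):
1. the latch pad is pressed down by the robot while the hood is still shut (value of joint pad_joint above 0.002 m and value of joint hood_joint below 0.1 rad), for 0.05 s.
2. the hood has sprung fully open and the latch pad is up again (value of joint hood_joint above 1.85 rad and value of joint pad_joint below 0.001 m), for 0.2 s.
3. the vial stands in the large well, on its bottom (horizontal distance between vial and well below 0.004 m and z of vial in the frame of well below -0.012 m), for 0.2 s.
At the end, for the whole second after the job is handed in: the vial stands at rest in the large well within 4 mm of its axis, at least 12 mm deep and within 0.12 rad of upright; the hood is open beyond 1.85 rad and the latch pad is up within 1 mm (all of step 2 and all of step 3 and angle between vial's own z axis and vertical below 0.12 rad and linear speed of vial below 0.02 m/s); the robot touches nothing.
It fails at once if the latch pad is pressed with more than 16 N (contact force between pad and the fingers above 16 N or contact force between pad and the arm above 16 N).
It fails at once if the robot touches the hood with more than 1 N (contact force between hood and the fingers above 1 N or contact force between hood and the arm above 1 N).
It fails at once if the vial touches the hood or the latch pad (contact force between any of hood, pad and vial above 1 N).
It fails at once if the vial is driven into the warmer with more than 25 N (contact force between vial and warmer above 25 N).
It fails at once if a bystander is moved by more than 25 mm (distance of any of drop_bottle, reducer, swab_tub, timer from where it was at the start of the episode above 0.025 m).
It also fails if it takes over 64 s, if anything falls off the work surface, if the arm or the gripper's body presses on something with over 40 N, if the wrist force passes 120 N, or if a joint passes its speed limit or range.

## Working session

There is one attempt and no reset: what is moved stays moved. The work goes in short steps, Python scripts to look and compute and a shell command to move; the robot and the scene stay as the last step left them, time stands still between calls to the robot, and variables do not carry over. Pictures are saved under pics/ and viewed, at most 10 in all, crops included, and the job is handed in when it is done.

```bash
ls; mkdir -p pics
cat > h.py <<'E'
import numpy as np, cv2
from workcell import sensors, imaging
from scipy.spatial.transform import Rotation as R
def snap(n):
    c=imaging.read_camera(n); 
    v,u=np.indices(c["z_map"].shape); z=c["z_map"]
    P=np.stack([(u-c["cx"])/c["fx"]*z,(v-c["cy"])/c["fy"]*z,z],-1)
    Rm=np.array(c["rotation"]); 
    if Rm.shape!=(3,3): Rm=R.from_quat(np.roll(Rm.ravel(),-1)).as_matrix()
    W=P@Rm.T+np.array(c["xyz"]); W[z==0]=np.nan
    return c,W
def totool(d):
    s=sensors.get_state(); q=R.from_quat(np.roll(s["orientation"],-1))
    return q.inv().apply(d)*1000
E
python3 - <<'E'
from h import *
for n in("top","side"):
    c,W=snap(n); cv2.imwrite(f"pics/{n}0.png",c["color"]); np.save(f"{n}0.npy",W); print(n,c["xyz"],np.round(c["rotation"],3),c["fx"])
s=sensors.get_state(); print({k:np.round(v,3) for k,v in s.items()})
E
```

```text
pics
top [0.34200898 0.04124457 1.35264022] [ 0.057 -0.702  0.707 -0.058] 493.2853113616827
side [-0.12995882  0.37975008  0.45237979] [ 0.285 -0.465  0.706 -0.451] 400.1921796836852
{'clock': np.float64(0.1), 'joint_pos': array([1.153, 0.314, 0.045, 1.304, 0.   , 1.431]), 'qvel': array([ 0.   , -0.002,  0.003,  0.001, -0.   ,  0.   ]), 'tau': array([ 4.0000e-03, -4.8172e+01,  2.9924e+01,  1.3000e-02, -0.0000e+00,
        0.0000e+00]), 'tcp_pos': array([0.157, 0.553, 0.23 ]), 'orientation': array([-0.   ,  0.138,  0.99 , -0.001]), 'wrist_force': array([-0.217,  0.09 ,  0.458]), 'ft_torque': array([ 0.037, -0.015,  0.068]), 'grip_force': np.float64(0.0), 'finger_gap': np.float64(0.086)}
```

View pics/top0.png

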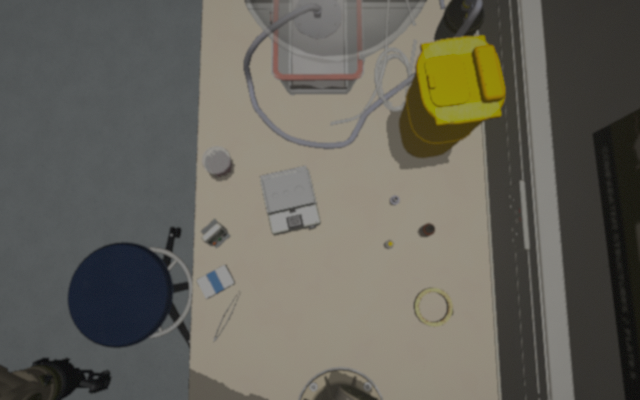

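View pics/side0.png

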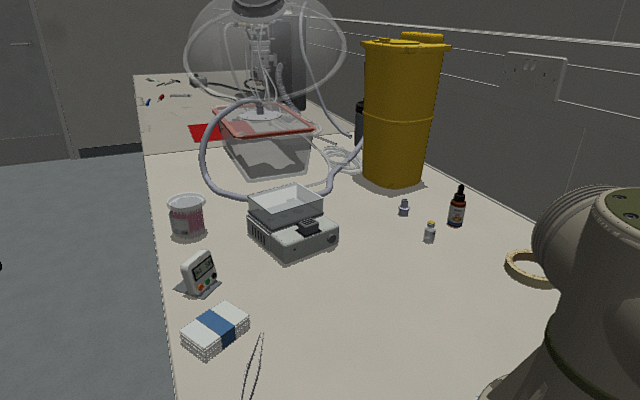

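The top view shows the warmer at about (291,200) with its pad at (295,221), the vial with a yellow cap at (389,244), the reducer at (394,201) and the dropper bottle at (427,230). The side view shows the pad at (308,226) and the vial at (429,232). Next I measure positions from the depth.

Run:
```python
from h import *
T=np.load("top0.npy"); S=np.load("side0.npy")
def blob(W,zl,zh,x,y,r):
    m=(W[...,2]>zl)&(W[...,2]<zh)&(np.hypot(W[...,0]-x,W[...,1]-y)<r); return W[m]
for n,(u,v) in dict(warm=(291,200),pad=(295,221),vial=(389,244),red=(394,201),bot=(427,230),deck=(280,225)).items():
    print(n,np.round(T[v,u],3))
for n,(u,v) in dict(pad=(308,226),vial=(429,232),red=(403,208),bot=(457,210)).items():
    print("side",n,np.round(S[v,u],3))
for n,(u,v) in dict(vial=(389,244),red=(394,201),bot=(427,230)).items():
    p=T[v,u]
    for nm,W in(("top",T),("side",S)):
        b=blob(W,0.008,.13,p[0],p[1],.035)
        if len(b): print(n,nm,len(b),np.round(b.min(0),3),np.round(b.max(0),3))
p=T[200,291]
for nm,W in(("top",T),("side",S)):
  for zl,zh in((.04,.056),(.062,.078),(.085,.1)):
    b=blob(W,zl,zh,p[0],p[1],.13)
    if len(b)>5:
        r=cv2.minAreaRect((b[:,:2]*1000).astype(np.float32)); print(nm,zl,len(b),np.round(r[0],1),np.round(r[1],1),round(r[2],2),np.round(np.median(b[:,2]),4))
bench=T[240:300,330:380].reshape(-1,3); print(np.nanmedian(bench[:,2]))
c=cv2.imread("pics/top0.png")[155:255,250:450]; cv2.imwrite("pics/topc.png",cv2.resize(c,None,fx=4,fy=4,interpolation=cv2.INTER_CUBIC))
```

```text
warm [0.547 0.123 0.094]
pad [0.496 0.114 0.065]
vial [ 0.435 -0.133  0.048]
red [ 0.553 -0.152  0.032]
bot [ 0.468 -0.228  0.083]
deck [0.488 0.155 0.046]
side pad [0.482 0.125 0.069]
side vial [ 0.43  -0.126  0.027]
side red [ 0.553 -0.147  0.02 ]
side bot [ 0.461 -0.222  0.045]
vial top 60 [ 0.403 -0.143  0.008] [ 0.447 -0.124  0.053]
vial side 181 [ 0.426 -0.14   0.008] [ 0.447 -0.12   0.047]
red top 64 [ 0.549 -0.166  0.014] [ 0.572 -0.142  0.045]
red side 122 [ 0.546 -0.166  0.008] [ 0.57  -0.139  0.041]
bot top 173 [ 0.458 -0.252  0.009] [ 0.49  -0.219  0.103]
bot side 502 [ 0.457 -0.246  0.008] [ 0.488 -0.216  0.099]
top 0.04 935 [553.5 130. ] [152.7 135.8] 12.58 0.0491
top 0.062 170 [508.  119.6] [ 48.3 119.3] 13.02 0.0693
top 0.085 1801 [579.3 136. ] [101.7 124. ] 12.67 0.092
side 0.04 1285 [551.5 133.8] [154.6 133.9] 12.68 0.0489
side 0.062 684 [539.4 155.9] [155.4  85.8] 64.91 0.0693
side 0.085 1462 [578.1 138.6] [102.9 124.7] 13.54 0.0913
-0.00018620669107827226
```

View pics/topc.png

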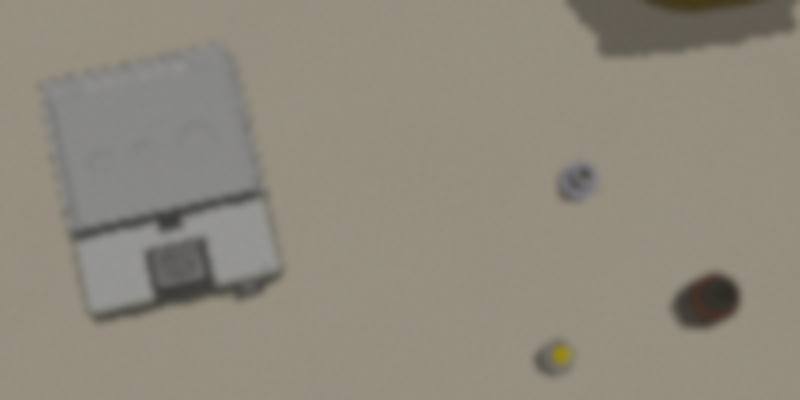

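Run:
```python
from h import *
T=np.load("top0.npy"); S=np.load("side0.npy")
for nm,W in(("top",T),("side",S)):
    m=(W[...,2]>.062)&(W[...,2]<.078)&(np.hypot(W[...,0]-.492,W[...,1]-.118)<.024)
    b=W[m]*1000; r=cv2.minAreaRect(b[:,:2].astype(np.float32)); print(nm,len(b),[np.round(x,1) for x in r],np.median(b[:,2]),b[:,:2].mean(0))
    m=(W[...,2]>.042)&(W[...,2]<.056)&(np.hypot(W[...,0]-.552,W[...,1]-.132)<.11)
    b=W[m]*1000; t=np.radians(12.7); 
    q=b[:,:2]@np.array([[np.cos(t),-np.sin(t)],[np.sin(t),np.cos(t)]]); print(np.percentile(q,[0,2,98,100],axis=0).round(1).tolist(), "ctr552,132->",552*np.cos(t)+132*np.sin(t),-552*np.sin(t)+132*np.cos(t))
s=sensors.get_state(); t=np.radians(12.7)
tgt=np.array([.552,.132,.13])-.065*np.array([np.cos(t),np.sin(t),0])
print(tgt,totool(tgt-s["tcp_pos"]))
```

```text
top 128 [array([497. , 117.4]), array([25.8, 33.8]), np.float64(12.3)] 68.8833299221081 [496.81426884 117.42075032]
[[492.6, -62.8], [494.0, -61.0], [612.2, 71.4], [644.7, 73.1]] ctr552,132-> 567.5147672326874 7.415454998086773
side 167 [array([495.8, 120.3]), array([26.5, 34.9]), np.float64(12.9)] 68.77361088942196 [492.0076151  121.12169258]
[[490.1, -57.7], [493.0, -53.2], [627.3, 74.2], [644.7, 76.2]] ctr552,132-> 567.5147672326874 7.415454998086773
[0.48859025 0.11771    0.13      ] [-437.66706086 -327.16289886  100.92511715]
```

```bash
python3 -m handwheel '[[-442,-325.5,0,-0.497,0],[-442,-325.5,0,-0.497,0],[-442,-325.5,0,-0.497,0],[-442,-325.5,0,-0.497,0],[-442,-325.5,0,-0.497,0],[-442,-325.5,0,-0.497,0],[-442,-325.5,0,-0.497,0],[-442,-325.5,0,-0.497,0]]' 30
python3 - <<'E'
from h import *
s=sensors.get_state(); q=R.from_quat(np.roll(s["orientation"],-1)).as_matrix()
print(s["clock"],q.round(3).tolist(),"yaw y",np.degrees(np.arctan2(q[1,1],q[0,1])),totool(np.array([.4934,.1181,.1])-s["tcp_pos"]))
E
```

```text
clock: 0.9
tcp_pos: [0.3965, 0.2435, 0.2312]
orientation: [-0.0, -0.109, 0.994, 0.0]
wrist_force: [0.9, 0.7, -0.4]
finger_gap: 0.0003
grip_force: 0.0
0.9 [[-0.976, -0.218, -0.0], [-0.218, 0.976, 0.0], [0.0, 0.0, -1.0]] yaw y 102.57151422214677 [ -67.31370201 -143.52043606  131.15797635]
```

```bash
python3 -m handwheel '[[-60,-130,0,0,0],[-60,-130,0,0,0],[-60,-130,0,0,0],[-60,-130,100,0,0],[-60,-130,100,0,0],[-60,-130,100,0,0],[-60,-130,100,0,0],[-60,-130,100,0,0]]' 30
python3 - <<'E'
from h import *
s=sensors.get_state(); print(s["tcp_pos"],s["wrist_force"],totool(np.array([.4934,.1181,.08])-s["tcp_pos"]))
c,W=snap("side"); cv2.imwrite("pics/side1.png",cv2.resize(c["color"][150:300,200:400],None,fx=4,fy=4))
E
```

```text
clock: 1.7
tcp_pos: [0.4845, 0.132, 0.1339]
orientation: [0.002, -0.11, 0.994, 0.0]
wrist_force: [0.5, -0.3, 0.2]
finger_gap: 0.0001
grip_force: 0.0
[0.48453051 0.13201537 0.13389415] [ 0.51923398 -0.30632943  0.2213151 ] [ -5.40816071 -15.49423252  53.92184402]
```

View pics/side1.png

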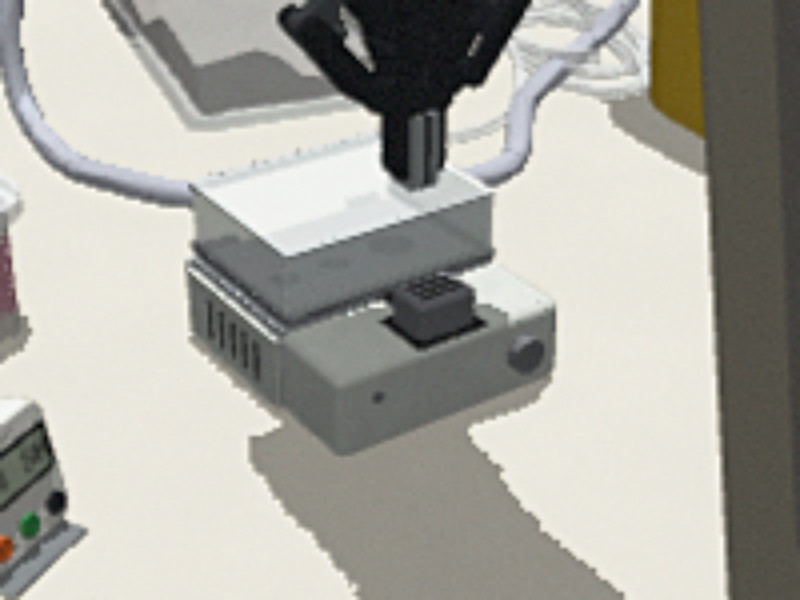

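The picture shows the shut fingertips at about (415,185), above the pad at (435,290), with the hood behind them. I correct the position and come down to 10 mm above the pad.

```bash
python3 -m handwheel '[[-5.5,-15.5,0,0,0],[-5.5,-15.5,25,0,0],[-5.5,-15.5,50,0,0],[-5.5,-15.5,50,0,0],[-5.5,-15.5,50,0,0]]' 30
python3 - <<'E'
from h import *
s=sensors.get_state(); print(s["tcp_pos"],s["wrist_force"],totool(np.array([.4934,.1181,.07])-s["tcp_pos"]))
E
```

```text
clock: 2.25
tcp_pos: [0.4923, 0.1173, 0.0825]
orientation: [0.001, -0.109, 0.994, -0.0]
wrist_force: [0.9, 0.4, 0.4]
finger_gap: -0.0001
grip_force: 0.0
[0.49231897 0.11734676 0.08252295] [0.92931507 0.37246759 0.42109659] [-1.20430618  0.50296193 12.52425694]
```

```bash
python3 -m handwheel '[[0,0,5,0,0],[0,0,9,0,0],[0,0,11,0,0],[0,0,11,0,0]]'
for i in 1 2 ; do python3 -m handwheel '[[0,0,1,0,0],[0,0,2,0,0]]' | grep -E "tcp_pos|force: \["; done
```

```text
clock: 2.65
tcp_pos: [0.4914, 0.1176, 0.0703]
orientation: [-0.0, -0.109, 0.994, 0.0]
wrist_force: [-0.3, 0.1, -1.2]
finger_gap: -0.0002
grip_force: 0.0
tcp_pos: [0.4915, 0.1177, 0.0685]
wrist_force: [0.5, -0.5, 1.4]
tcp_pos: [0.4915, 0.1177, 0.0664]
wrist_force: [-0.6, 0.4, 0.8]
```

```bash
for i in 1 2 ; do python3 -m handwheel '[[0,0,0.5,0,0],[0,0,1,0,0]]' | grep -E "tcp_pos|force: \["; done
```

```text
tcp_pos: [0.4915, 0.1176, 0.0654]
wrist_force: [0.6, 0.6, 1.5]
tcp_pos: [0.4915, 0.1176, 0.0644]
wrist_force: [-0.2, 0.9, 1.3]
```

```bash
for i in 1 2 ; do python3 -m handwheel '[[0,0,0.5,0,0],[0,0,1,0,0]]' | grep -E "tcp_pos|force: \["; done
```

```text
tcp_pos: [0.4915, 0.1176, 0.0635]
wrist_force: [-1.2, 0.1, 4.8]
tcp_pos: [0.4915, 0.1176, 0.0626]
wrist_force: [-0.9, 0.4, 6.0]
```

Now in the firm zone, so I use half-millimetre steps.

```bash
python3 -m handwheel '[[0,0,0.5,0,0],[0,0,0.5,0,0]]' | grep -E "tcp_pos|force: \["
python3 - <<'E'
from h import *
c,W=snap("side"); cv2.imwrite("pics/s2.png",c["color"])
w=W[195:215,260:310]; print(np.isfinite(w).mean(), np.nanmedian(w[...,2]))
w0=np.load("side0.npy")[195:215,260:310]; print(np.nanmedian(w0[...,2]), sensors.get_state()["wrist_force"])
E
```

```text
tcp_pos: [0.4916, 0.1177, 0.0622]
wrist_force: [-1.6, 0.2, 5.8]
0.997 0.09199511259481158
0.09105257025160077 [-0.89159648  0.76630847  5.19382923]
```

```bash
python3 -m handwheel '[[0,0,0.5,0,0],[0,0,0.5,0,0]]' | grep -E "tcp_pos|force: \["
python3 - <<'E'
from h import *
c,W=snap("side"); print(np.nanmedian(W[195:215,260:310,2]), sensors.get_state()["wrist_force"])
E
```

```text
tcp_pos: [0.4915, 0.1176, 0.0617]
wrist_force: [-2.2, 0.4, 6.1]
0.09211450946115296 [-1.47187696 -0.30759845  5.81879053]
```

```bash
python3 -m handwheel '[[0,0,0.5,0,0],[0,0,0.5,0,0]]' | grep -E "tcp_pos|force: \["
python3 - <<'E'
from h import *
c,W=snap("side"); print(np.nanmedian(W[195:215,260:310,2]), sensors.get_state()["wrist_force"])
E
```

```text
tcp_pos: [0.4916, 0.1176, 0.0613]
wrist_force: [-1.6, 1.1, 7.2]
0.09214684895847147 [-0.83086783  0.48923478  6.96231291]
```

```bash
python3 -m handwheel '[[0,0,0.5,0,0],[0,0,0.5,0,0]]' | grep -E "tcp_pos|force: \["
python3 - <<'E'
from h import *
c,W=snap("side"); print(np.nanmedian(W[195:215,260:310,2]), sensors.get_state()["wrist_force"])
E
```

```text
tcp_pos: [0.4915, 0.1176, 0.0608]
wrist_force: [-1.9, 0.2, 8.1]
0.10584298143934029 [-2.12699403  0.60232059  6.8353807 ]
```

The hood has started to rise, so I get clear upwards and back.

```bash
python3 -m handwheel '[[0,0,-20,0,0],[25,0,-45,0,0],[50,0,-70,0,0],[60,0,-90,0,0],[60,0,-100,0,0],[60,0,-100,0,0],[60,0,-100,0,0],[60,0,-100,0,0]]' | grep -E "tcp_pos|force: \[";python3 -m handwheel '[[0,0,0,0,1],[0,0,0,0,1],[0,0,0,0,1],[0,0,0,0,1],[0,0,0,0,1]]'
python3 - <<'E'
from h import *
c,W=snap("side"); cv2.imwrite("pics/side3.png",cv2.resize(c["color"][100:300,180:480],None,fx=2.5,fy=2.5)); np.save("side3.npy",W)
c,W=snap("top"); cv2.imwrite("pics/top3.png",cv2.resize(c["color"][135:260,240:440],None,fx=4,fy=4)); np.save("top3.npy",W); cv2.imwrite("pics/top3r.png",c["color"])
E
```

```text
tcp_pos: [0.4328, 0.1046, 0.1591]
wrist_force: [-0.1, -0.4, 0.3]
clock: 6.15
tcp_pos: [0.4329, 0.1045, 0.1603]
orientation: [0.0, -0.109, 0.994, 0.0]
wrist_force: [-0.5, -0.6, 0.6]
finger_gap: 0.0725
grip_force: 0.0
```

View pics/side3.png

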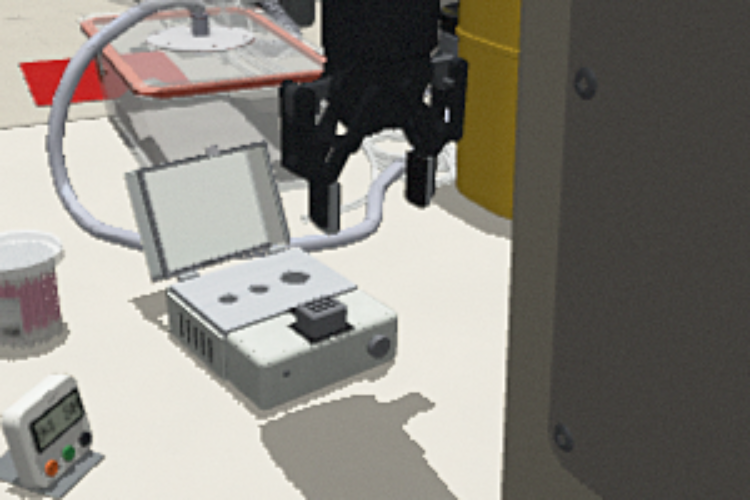

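View pics/top3.png

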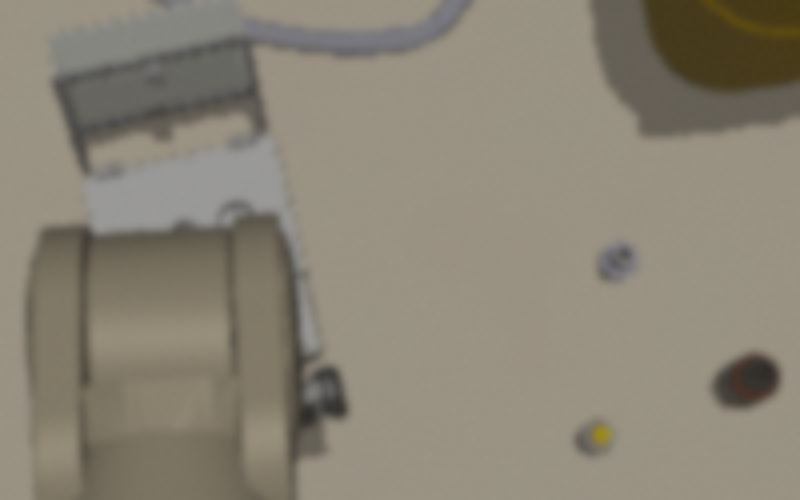

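The side view shows the hood leaning fully back, the pad up and the large well at crop (295,277), which is full-frame (298,211). In the top view the vial cap is at crop (600,435). Now I locate both.

```bash
cat >> h.py <<'E'
def onplane(c,u,v,z):
    d=np.array([(u-c["cx"])/c["fx"],(v-c["cy"])/c["fy"],1]); d=c["rotation"]@d
    return np.array(c["xyz"])+d*(z-c["xyz"][2])/d[2]
def well(c,zp=.05,u0=298,v0=211):
    g=cv2.cvtColor(c["color"],cv2.COLOR_BGR2GRAY)[v0-13:v0+13,u0-16:u0+16]
    m=(cv2.resize(g,None,fx=4,fy=4,interpolation=cv2.INTER_CUBIC)<g.max()*.72).astype(np.uint8)
    k,_=cv2.findContours(m,0,2); k=max((x for x in k if cv2.pointPolygonTest(x,(64,52),True)>-12),key=cv2.contourArea)
    E=((k[:,0]+.5)/4-.5+[u0-16,v0-13]); P=np.array([onplane(c,*e,zp) for e in E])*1000
    (x,y),(a,b),t=cv2.minAreaRect(P[:,:2].astype(np.float32)); return (x,y),(a,b)
E
python3 - <<'E'
from h import *
c,W=snap("side"); print("well side",well(c))
b=W[(W[...,2]>.008)&(W[...,2]<.036)&(np.hypot(W[...,0]-.436,W[...,1]+.131)<.03)]*1000
from scipy.optimize import least_squares
f=least_squares(lambda p:np.hypot(b[:,0]-p[0],b[:,1]-p[1])-11,[436,-131],loss="soft_l1"); print("vial side",f.x,np.abs(f.fun).mean(),len(b))
c,W=snap("top"); h=cv2.cvtColor(c["color"],cv2.COLOR_BGR2HSV)[230:260,375:405]
v,u=np.where((h[...,1]>130)&(h[...,0]>18)&(h[...,0]<40)); print(len(u),"vial top",onplane(c,u.mean()+375,v.mean()+230,.047)*1000)
# hood angle
S=W; q=np.load("side3.npy"); t=np.radians(12.6); d=q-np.array([.557,.1323,0]); x=d[...,0]*np.cos(t)+d[...,1]*np.sin(t)-.072; y=-d[...,0]*np.sin(t)+d[...,1]*np.cos(t); z=q[...,2]-.05
m=(abs(y)<.075)&(z>.04)&(z<.12)&(x>0)&(x<.12); print("hood",m.sum(),x[m].max(),z[m].max())
i=np.argmax(np.where(m,z,-1)); print(np.degrees(np.arctan2(z.flat[i],x.flat[i])))
s=sensors.get_state(); print(s["clock"],s["finger_gap"],totool(np.array([.436,-.1305,.12])-s["tcp_pos"]))
E
```

```text
Traceback (most recent call last):
  File "h.py", line 22, in well
    E=((k[:,0]+.5)/4-.5+[u0-16,v0-13]); P=np.array([onplane(c,*e,zp) for e in E])*1000
                                                    ~~~~~~~^^^^^^^^^
  File "h.py", line 16, in onplane
    d=np.array([(u-c["cx"])/c["fx"],(v-c["cy"])/c["fy"],1]); d=c["rotation"]@d
                                                               ~~~~~~~~~~~~~^~
ValueError: matmul: Input operand 1 has a mismatch in its core dimension 0, with gufunc signature (n?,k),(k,m?)->(n?,m?) (size 3 is different from 4)
```

```bash
sed -i 's/d=c\["rotation"\]@d/d=R.from_quat(np.roll(c["rotation"],-1)).apply(d)/' h.py
python3 - <<'E'
from h import *
c,W=snap("side"); print("well side",well(c))
b=W[(W[...,2]>.008)&(W[...,2]<.036)&(np.hypot(W[...,0]-.436,W[...,1]+.131)<.03)]*1000
from scipy.optimize import least_squares
f=least_squares(lambda p:np.hypot(b[:,0]-p[0],b[:,1]-p[1])-11,[436,-131],loss="soft_l1"); print("vial side",f.x,np.abs(f.fun).mean(),len(b))
c,W=snap("top"); h=cv2.cvtColor(c["color"],cv2.COLOR_BGR2HSV)[230:260,375:405]
v,u=np.where((h[...,1]>130)&(h[...,0]>18)&(h[...,0]<40)); print(len(u),"vial top",onplane(c,u.mean()+375,v.mean()+230,.047)*1000)
# hood angle
S=W; q=np.load("side3.npy"); t=np.radians(12.6); d=q-np.array([.557,.1323,0]); x=d[...,0]*np.cos(t)+d[...,1]*np.sin(t)-.072; y=-d[...,0]*np.sin(t)+d[...,1]*np.cos(t); z=q[...,2]-.05
m=(abs(y)<.075)&(z>.04)&(z<.12)&(x>0)&(x<.12); print("hood",m.sum(),x[m].max(),z[m].max())
i=np.argmax(np.where(m,z,-1)); print(np.degrees(np.arctan2(z.flat[i],x.flat[i])))
s=sensors.get_state(); print(s["clock"],s["finger_gap"],totool(np.array([.436,-.1305,.12])-s["tcp_pos"]))
E
```

```text
well side ((581.7024536132812, 108.96893310546875), (25.0390682220459, 24.93511962890625))
vial side [ 436. -131.] nan 0
13 vial top [ 436.98022901 -134.83049129   47.        ]
hood 1077 0.07903307539724476 0.10056563119907845
74.09528314376763
6.4 0.0854102778909783 [  48.06542309 -230.08579491   40.37399576]<stdin>:5: RuntimeWarning: Mean of empty slice.
  ret = ret.dtype.type(ret / rcount)
```

```bash
python3 -m handwheel '[[48,-232,0,0,1],[48,-232,0,0,1],[48,-232,0,0,1],[48,-232,0,0,1],[48,-232,0,0,1],[48,-232,60,0,1],[48,-232,60,0,1],[48,-232,60,0,1]]' 30
python3 - <<'E'
from h import *
c,W=snap("side"); cv2.imwrite("pics/side4.png",cv2.resize(c["color"][150:290,350:550],None,fx=4,fy=4)); cv2.imwrite("pics/s4.png",c["color"])
s=sensors.get_state(); print(s["tcp_pos"],totool(np.array([.4367,-.1324,.018])-s["tcp_pos"]))
E
```

```text
clock: 7.2
tcp_pos: [0.4343, -0.1312, 0.0987]
orientation: [-0.002, -0.109, 0.994, 0.002]
wrist_force: [-0.0, -0.1, -0.7]
finger_gap: 0.0856
grip_force: 0.0
[ 0.43572281 -0.13154468  0.10022095] [-0.90703325 -1.18587991 82.21765364]
```

View pics/side4.png

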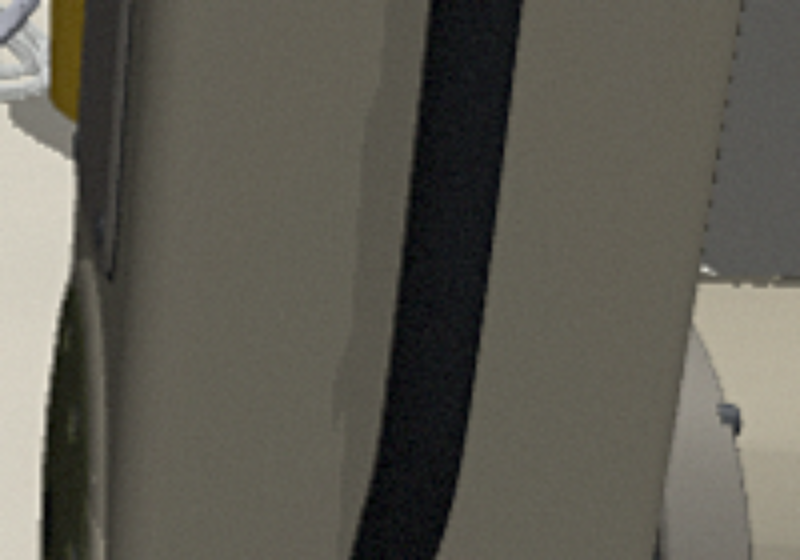

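The arm hides the vial here. Both cameras agreed to about 2 mm, which is enough for the 85 mm opening, so I go down and grip.

```bash
python3 -m handwheel '[[-1,-1,40,0,1],[-1,-1,65,0,1],[-1,-1,80,0,1],[-1,-1,80,0,1],[-1,-1,80,0,1],[-1,-1,80,0,1]]' 30
python3 -m handwheel '[[0,0,0,0,0.4],[0,0,0,0,0.3],[0,0,0,0,0.2],[0,0,0,0,0.2],[0,0,0,0,0.2],[0,0,0,0,0.2],[0,0,0,0,0.2]]' 25
```

```text
clock: 7.85
tcp_pos: [0.4393, -0.1334, 0.0221]
orientation: [0.001, -0.11, 0.994, -0.001]
wrist_force: [0.2, 0.6, -0.1]
finger_gap: 0.0859
grip_force: 0.0
clock: 8.55
tcp_pos: [0.4378, -0.1332, 0.0204]
orientation: [0.0, -0.109, 0.994, -0.0]
wrist_force: [-0.2, -0.3, 2.0]
finger_gap: 0.0212
grip_force: 25.6
```

Gripped: the gap is 21 mm and the grip 25 N. I lift and carry it above the well.

```bash
python3 -m handwheel '[[0,0,-30,0,0.2],[0,0,-80,0,0.2],[0,0,-120,0,0.2],[0,0,-120,0,0.2],[-50,50,-120,0,0.2],[-75,80,-120,0,0.2],[-100,110,-120,0,0.2],[-125,140,-120,0,0.2]]' |grep -E "tcp|gap|grip"
python3 -m handwheel '[[-30,30,0,0,0.2],[-65,62,0,0,0.2],[-65,62,0,0,0.2],[-65,62,10,0,0.2],[-65,62,10,0,0.2]]'
python3 - <<'E'
from h import *
c,W=snap("side"); cv2.imwrite("pics/side5.png",cv2.resize(c["color"][110:260,210:410],None,fx=4,fy=4)); cv2.imwrite("pics/s5.png",c["color"]);np.save("side5.npy",W)
s=sensors.get_state(); print(s["tcp_pos"],totool(np.array([.583,.1080,.115])-s["tcp_pos"]))
E
```

```text
tcp_pos: [0.5296, 0.0329, 0.1394]
finger_gap: 0.0214
grip_force: 25.5
clock: 9.85
tcp_pos: [0.5771, 0.1048, 0.1277]
orientation: [-0.002, -0.109, 0.994, 0.0]
wrist_force: [-0.7, -0.0, -0.6]
finger_gap: 0.0208
grip_force: 25.5
[0.57730006 0.10446072 0.12855637] [-6.38182861  2.21405798 13.53370575]
```

View pics/side5.png

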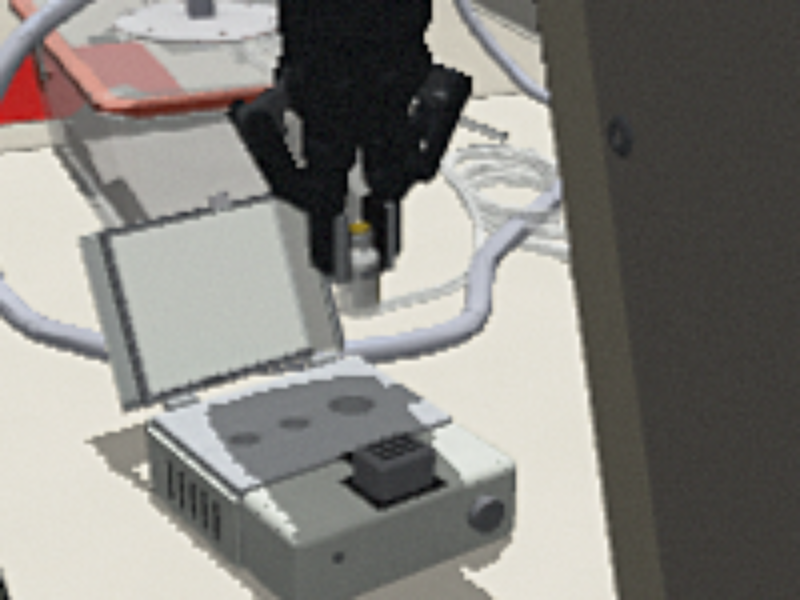

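The vial hangs upright between the pads at crop (363,270), with its bottom at (365,312), behind and above the large well at (352,405). Now I measure its axis and the well in the same camera.

```bash
cat > v.py <<'E'
from h import *
from scipy.optimize import least_squares
def vial(W,s):
    t=s["tcp_pos"]; q=R.from_quat(np.roll(s["orientation"],-1)).as_matrix()
    d=(W-t)@q*1000   # tool frame, mm
    out=[]
    m=(abs(d[...,1])<11.5)&(abs(d[...,0])<25)&(d[...,2]>2)&(d[...,2]<19.5)
    b=d[m]; f=least_squares(lambda p:np.hypot(b[:,0]-p[0],b[:,1]-p[1])-11,[3,0],loss="soft_l1")
    return f.x,np.abs(f.fun).mean(),len(b),b.min(0),b.max(0),t+q@np.array([*f.x,20])/1000
E
python3 - <<'E'
from v import *
for i in range(2):
    c,W=snap("side"); s=sensors.get_state(); r=vial(W,s); print([np.round(x,4 if k==5 else 1) for k,x in enumerate(r)])
    g=c["color"].copy()
print("tcp",s["tcp_pos"])
try: print("well",well(c))
except Exception as e: print(e)
# image edges of vial body rows
gr=cv2.cvtColor(c["color"],cv2.COLOR_BGR2GRAY)
for v in range(180,192,2): print(v,gr[v,290:315].tolist())
print((W[182,292:312,:]*1000).round(0).tolist())
E
```

```text
[array([-0. ,  0.7]), np.float64(0.9), np.int64(68), array([-0.9, -4.9,  2. ]), array([12.6, 11.5, 19.3]), array([0.5776, 0.1049, 0.1093])]
[array([0.2, 1. ]), np.float64(0.7), np.int64(67), array([-5.9, -5.4,  2.4]), array([12.6, 11.4, 19.1]), array([0.5779, 0.1052, 0.1099])]
tcp [0.57830289 0.10423821 0.12991506]
well ((571.9520874023438, 112.8377685546875), (69.59407806396484, 89.6458740234375))
180 [110, 94, 149, 215, 149, 120, 129, 126, 126, 122, 118, 109, 106, 100, 70, 224, 234, 226, 224, 226, 224, 225, 224, 226, 226]
182 [121, 121, 85, 220, 208, 157, 141, 140, 123, 120, 118, 109, 100, 100, 70, 173, 227, 229, 227, 228, 227, 225, 223, 227, 220]
184 [142, 109, 93, 142, 188, 153, 145, 154, 132, 120, 117, 109, 108, 112, 90, 183, 229, 223, 210, 199, 188, 183, 191, 196, 186]
186 [143, 123, 121, 90, 175, 156, 141, 146, 146, 141, 138, 136, 147, 146, 155, 182, 185, 183, 185, 206, 195, 182, 184, 224, 232]
188 [139, 137, 111, 90, 136, 233, 231, 191, 181, 183, 185, 190, 201, 193, 182, 189, 225, 232, 230, 229, 227, 227, 226, 225, 223]
190 [139, 139, 121, 119, 83, 214, 234, 229, 226, 227, 229, 229, 230, 229, 227, 225, 228, 226, 225, 227, 226, 225, 225, 226, 226]
[[659.0, 92.0, 83.0], [nan, nan, nan], [580.0, 116.0, 119.0], [574.0, 116.0, 121.0], [570.0, 116.0, 123.0], [569.0, 114.0, 123.0], [569.0, 112.0, 123.0], [569.0, 109.0, 122.0], [568.0, 108.0, 122.0], [566.0, 106.0, 123.0], [568.0, 103.0, 122.0], [567.0, 101.0, 122.0], [572.0, 97.0, 119.0], [822.0, -6.0, -0.0], [821.0, -9.0, -0.0], [822.0, -13.0, -1.0], [821.0, -15.0, -1.0], [817.0, -16.0, 0.0], [822.0, -21.0, -2.0], [819.0, -23.0, -2.0]]
```

Run:
```python
from h import *
s=sensors.get_state(); print(s["tcp_pos"],totool(np.array([.5826,.1082,.078])-s["tcp_pos"]))
```

```text
[0.57830289 0.10423821 0.12991506] [-5.1152131   2.92891437 51.90944826]
```

```bash
python3 -m handwheel '[[-5,3,0,0,0.2],[-5,3,15,0,0.2],[-5,3,30,0,0.2],[-5,3,42,0,0.2],[-5,3,50,0,0.2],[-5,3,50,0,0.2],[-5,3,50,0,0.2]]'
python3 - <<'E'
from v import *
c,W=snap("side"); cv2.imwrite("pics/side6.png",cv2.resize(c["color"][170:245,250:350],None,fx=8,fy=8,interpolation=cv2.INTER_CUBIC)); s=sensors.get_state(); r=vial(W,s); print([np.round(x,4 if k==5 else 1) for k,x in enumerate(r)])
print(s["tcp_pos"],totool(np.array([.5826,.1082,.055])-s["tcp_pos"]))
E
```

```text
clock: 10.7
tcp_pos: [0.5836, 0.1093, 0.0806]
orientation: [0.0, -0.109, 0.994, 0.0]
wrist_force: [-0.1, 0.2, 0.4]
finger_gap: 0.0209
grip_force: 25.5
[array([-0.1,  0.9]), np.float64(0.9), np.int64(65), array([-7.8, -6.8,  2.5]), array([12.5, 11.5, 19.5]), array([0.5838, 0.1103, 0.0609])]
[0.58388925 0.1093848  0.08092905] [ 1.54117853 -0.87487853 25.92761295]
```

View pics/side6.png

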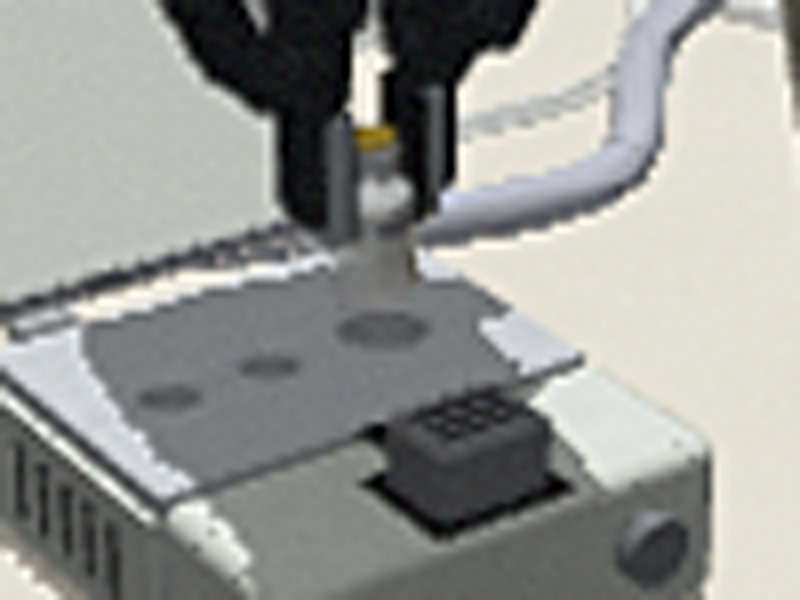

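The vial's bottom at crop (382,300) lines up with the large well at (382,330). I apply the small correction and go down in steps, watching the force.

```bash
python3 -m handwheel '[[1.5,-1,2,0,0.2],[1.5,-1,5,0,0.2],[1.5,-1,8,0,0.2],[1.5,-1,8,0,0.2],[1.5,-1,8,0,0.2]]' | grep -E "tcp|wrist"; for i in 1 2 3; do python3 -m handwheel '[[0,0,1,0,0.2],[0,0,1.5,0,0.2]]' | grep -E "tcp|wrist"; done
```

```text
tcp_pos: [0.5821, 0.1081, 0.0722]
wrist_force: [-0.4, 0.3, -0.3]
tcp_pos: [0.5822, 0.1081, 0.0708]
wrist_force: [-0.3, -0.0, -1.6]
tcp_pos: [0.5824, 0.108, 0.0694]
wrist_force: [0.8, -0.7, 0.5]
tcp_pos: [0.5824, 0.108, 0.0679]
wrist_force: [-0.2, -0.8, 0.4]
```

```bash
for i in 1 2 3; do python3 -m handwheel '[[0,0,1,0,0.2],[0,0,2,0,0.2]]' | grep -E "tcp|wrist"; done
```

```text
tcp_pos: [0.5825, 0.108, 0.0659]
wrist_force: [1.1, -0.6, 1.4]
tcp_pos: [0.5825, 0.108, 0.0639]
wrist_force: [1.7, -1.3, 0.8]
tcp_pos: [0.5825, 0.1079, 0.062]
wrist_force: [0.7, -1.6, 2.3]
```

Slight wall rubbing, but the vial is sliding in. I continue.

```bash
for i in 1 2 ; do python3 -m handwheel '[[0,0,1,0,0.2],[0,0,2,0,0.2]]' | grep -E "tcp|wrist"; done;  for i in 1 2; do python3 -m handwheel '[[0,0,0.5,0,0.2],[0,0,1,0,0.2]]' | grep -E "tcp|wrist"; done
```

```text
tcp_pos: [0.5825, 0.1079, 0.06]
wrist_force: [1.7, -2.7, 1.8]
tcp_pos: [0.5826, 0.1079, 0.058]
wrist_force: [2.5, -2.3, 2.0]
tcp_pos: [0.5826, 0.1079, 0.0571]
wrist_force: [2.1, -3.7, 3.2]
tcp_pos: [0.5826, 0.1078, 0.0561]
wrist_force: [3.2, -4.6, 4.4]
```

```bash
python3 -m handwheel '[[-0.3,-0.7,0,0,0.2],[-0.3,-0.7,0.5,0,0.2]]' | grep -E "tcp|wrist";  for i in 1 2; do python3 -m handwheel '[[0,0,0.5,0,0.2],[0,0,0.5,0,0.2]]' | grep -E "tcp|wrist"; done
```

```text
tcp_pos: [0.5826, 0.1077, 0.0554]
wrist_force: [1.3, -2.0, 7.3]
tcp_pos: [0.5827, 0.1077, 0.0554]
wrist_force: [1.6, -3.9, 6.7]
tcp_pos: [0.5828, 0.1077, 0.0553]
wrist_force: [0.1, -2.5, 9.7]
```

On the bottom: the height stays at 0.0553 while the force rises. I release and lift clear.

```bash
python3 -m handwheel '[[0,0,-0.5,0,0.2],[0,0,-0.5,0,0.3],[0,0,-0.5,0,0.5],[0,0,-0.5,0,0.6],[0,0,-0.5,0,0.6],[0,0,-0.5,0,0.6],[0,0,-0.5,0,0.6]]' | grep -E "tcp|wrist|gap|grip"
python3 -m handwheel '[[0,0,-20,0,0.6],[0,0,-50,0,0.6],[0,0,-90,0,0.6],[0,0,-120,0,0.6],[0,0,-130,0,0.6],[0,0,-130,0,0.6]]'
python3 - <<'E'
from h import *
c,W=snap("side"); cv2.imwrite("pics/side7.png",cv2.resize(c["color"][110:260,210:410],None,fx=4,fy=4)); np.save("side7.npy",W)
b=W[(np.hypot(W[...,0]-.5825,W[...,1]-.1085)<.02)&(W[...,2]>.055)&(W[...,2]<.12)]*1000
from scipy.optimize import least_squares
bb=b[(b[:,2]<70)]; f=least_squares(lambda p:np.hypot(bb[:,0]-p[0],bb[:,1]-p[1])-11,[582,108],loss="soft_l1"); print(f.x,len(bb),"top z",np.percentile(b[:,2],[90,97,100]))
E
```

```text
tcp_pos: [0.5824, 0.1076, 0.0547]
wrist_force: [-0.2, 0.4, -0.0]
finger_gap: 0.0514
grip_force: 0.0
clock: 15.15
tcp_pos: [0.5837, 0.1075, 0.1864]
orientation: [0.002, -0.109, 0.994, -0.0]
wrist_force: [0.8, 0.2, 0.0]
finger_gap: 0.0513
grip_force: 0.0
[583.61476815 108.15966726] 69 top z [80.7415568  81.24310675 82.52605275]
```

View pics/side7.png

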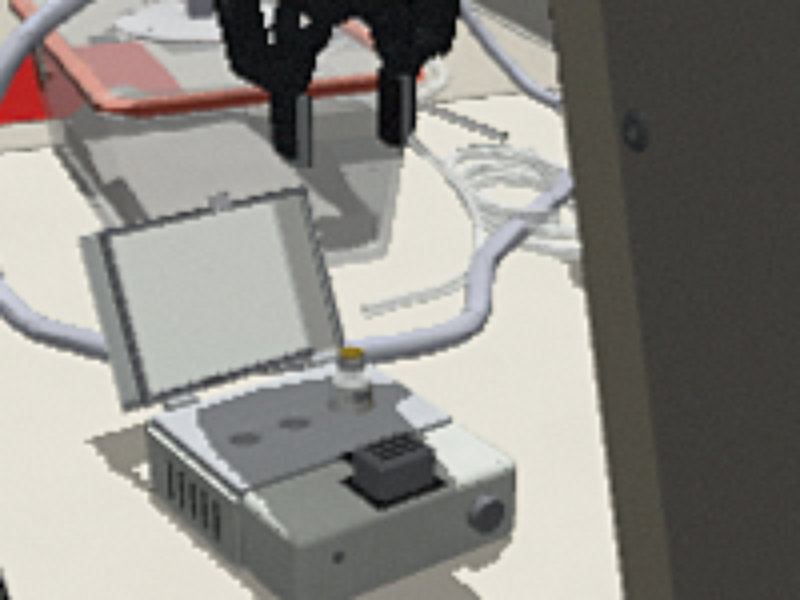

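The vial stands upright in the large well at crop (350,380). Its top is at z = 82 mm, which is 35 + 47, so it sits on the bottom. The hood is open, the pad is up and the gripper is clear. I hand in.

```bash
python3 -m handwheel '[[0,0,0,0,0.6],[0,0,0,0,0.6],[0,0,0,0,0.6]]' | grep wrist; python3 -c "
from workcell import workorder; print(workorder.hand_in())"
```

```text
wrist_force: [-0.5, 0.5, 0.1]
the job is handed in; nothing more can be done
None
```

I handed the job in with the hood open, the latch pad up, the vial upright on the bottom of the large well and the gripper clear of everything; the hand-in call gave no verdict.

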